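Fit the beater to the upturned hand mixer and hold it in

ROBOT

A 6-joint arm with a two-finger parallel gripper is mounted at the origin on the work surface. World frame = base frame: x ahead of the robot, y to its left, z up, the work surface at z = 0. Lengths are in mm, angles in degrees, forces in N, time in s.
With the tool pointing down it reaches from about 300 to 850 mm from the base axis. Payload 4.2 kg.
Tool frame: the origin (TCP) lies midway between the tips of the shut fingers; the grasp point (between the pads) lies 19 mm behind it; z points along the fingers, y is the line along which they close (so a half turn about z gives the same grasp; the last joint's range is limited). The gripper opens to 91 mm and grips with 3 to 60 N. Pads are 32 mm wide; open, the fingers measure 118 mm over their backs; the gripper's body (76 mm by 178 mm) begins 60 mm behind the grasp point.
Start: joints at [-73.224, 18.312, 89.639, -0, 72.044, -1.146], TCP at [176.945, -547.114, 213.976] pointing down, gripper open.
Joint ranges: [-177.97, 177.97], [-48.28, 115.42], [12.27, 149.76], [-77.06, 257.06], [2.81, 150.46], [-146.56, 146.56]. Speed limits (degrees/s): [147.25, 147.25, 180, 180, 180, 180].

INTERFACE

Orientations are given as [roll, pitch, yaw] about the fixed x, y, z axes, in that order (R = Rz(yaw) Ry(pitch) Rx(roll)).
In Python, from workcell import env, order, grab_frame, camera_model gives the robot as it stands (env), with the cameras as plain functions and the job (order).
- The arm moves only by the tool advance, called after "Request:" as a command line: name --argument value ..., lists and objects as JSON in quotes. Schema: {"type":"object","properties":{"ticks":{"type":"array","items":{"type":"object","properties":{"sx":{"type":"number"},"sy":{"type":"number"},"sz":{"type":"number"},"drx":{"type":"number"},"dry":{"type":"number"},"drz":{"type":"number"}},"additionalProperties":false},"minItems":1,"maxItems":8},"aperture":{"type":"number"},"force":{"type":"number"},"only":{"type":"string"},"quiet":{"type":"boolean"},"lines":{"type":"string"}},"required":["ticks"],"additionalProperties":false}. ticks is a list of rows, 1 to 8 of them, each an object with the fields sx, sy, sz (the shift in shares of the most that a row can go, 1 being 50 mm), drx, dry, drz (a rotation vector in a scale on which 1.0 is pi rad); a field left out counts as zero; each row shifts and turns the commanded pose from where the row before left it, along the tool's axes as they then stand; what a row does not reach is not made up. A row lasts 1/10 s, in which the tool goes at most 50 mm and 8.59 degrees, less where a joint would pass 70% of its speed; a pose out of reach is approached as far as the arm can. aperture is the finger opening in mm, set as the call begins (left out keeps the last). The fingers move at their own pace and stop on an object; force is the grip in N (left out, the last holds). Time passes only in rows, so rows that do not move let the fingers close. The tool returns the time, the measured TCP pose, the force, the opening and the grip force at its end. only (a regular expression) keeps the lines of the reply that match it, lines (a string "A,B") keeps lines A to B, and quiet returns only ok. A shift or turn number past 1, either way, is cut back to 1. Input that does not fit is refused with a message, and nothing moves.
- env.state(): the state, without advancing time (a new reading comes with each control period).
- grab_frame(name): name is "scene" or "top" or "wrist"; returns the picture (400x640x3 uint8, blue, green, red); there is no depth.
- camera_model(name): a dict with "fx", "fy", "cx", "cy" (pixels), "T" (4x4, takes a point from camera to world coordinates). Camera axes: x right, y up, looking along -z (the intrinsics and any distortion apply to the point x, -y, -z); pixel columns grow to the right and rows downward; lengths in mm; the calibration is good to about 2 mm. A picture is of the moment at which its call begins: read the wrist's pose just before it. camera_model takes no time and is no camera call; for the wrist camera it gives the pose at the moment of the call.
- order.job_done(): hands the job in; it is judged then, once.
The state is a dict: "time_s": time; "qpos": joint angles; "qvel": joint speeds; "effort": joint torques, N m; "ee_pos": TCP position; "ee_rot": TCP orientation; "force": force on the tool from outside, world axes, zero at the start; "torque": the same for the moment, N m; "gripper_width": finger opening in mm; "gripper_force": force on a finger pad.
Only numpy, scipy, OpenCV 4.12 (cv2) and the standard library are available. Lean on these libraries where they do the work, as an engineer would, in place of code of your own. Each camera call takes 0.05 s, during which the arm holds its last target. There are 200 camera calls.

TASK

Take the four-bladed beater out of the wooden storage block and fit it, stem down, into the larger of the two sockets of the upturned hand mixer: turn it until its lugs drop into the cross-shaped slots, then push it fully home against the ejector spring until its collar sits on the socket's rim. The catch is gone and the spring would push it out again, so finish while still holding the beater pressed home. Leave the dough hook in its place in the block.

Things in the scene. Friction and masses are not known exactly. Their poses are not given: they have to be found in the camera images.
- beater: steel four-bladed beater, 120 mm tall, 90 g, stem down in one hole of the block (which one varies, yaw arbitrary). Origin at the stem tip, z up to the blades. From the tip: round pilot 8 mm diameter, chamfered, to 34 mm; lugs in a cross from 12 to 26 mm, 18 x 4 mm, wedge-shaped below, along body x and y; collar disc 26 mm diameter from 34 to 39 mm; cage from 53 to 120 mm
- cage_top (a point): centre of the beater's top, on its axis 120 mm above the stem tip. The cage is four flat blades 9 x 3 mm, upright over its top 50 mm, on the body's +x, -x, +y, -y sides (same directions as the lugs; all repeats every 90 degrees); 45 mm wide over a facing pair of blades, grip it from above across either pair. The top is a cross of two flat bars along body x and y
- collar (a point): centre of the underside of the beater's collar, on its axis 34 mm above the stem tip; it lands on the socket's rim when the beater is home
- mixer: white hand mixer fixed upside down in a wooden cradle: body 220 x 90 mm, long along its x; top face 134 mm above the work surface. Origin under its centre on the surface. Two steel sockets point up, 43 mm apart: the larger (33 mm outer diameter, cross-shaped slot) on its +y side, the smaller (21 mm, plain 10 mm round hole) on its -y side
- socket (a point): centre of the mouth of the larger socket, level with its rim, 142 mm above the surface. Cross slot 7 mm wide, 22 mm across, 44 mm deep, in a drive sleeve of arbitrary angle not given here: see it, or feel it (pilot in, lugs on the rim with the tip 12 mm in, turn until they drop, within 90 degrees; free by 0.1 rad either way). The sleeve turns only with 0.08 Nm and then stays
- ejector (a joint): spring plunger at the bottom of the larger socket, m pressed down: 0 at rest, its top then 26 mm below the rim; 0.008 when the beater is home. It pushes up with 4 N at rest and 8 N when the beater is home, more than the beater's weight
- rack: dark wooden storage block, fixed to the table, 90 x 170 x 45 mm, origin at the centre of its underside; two vertical holes of 21 mm diameter through it, 100 mm apart at y = -50 and +50 mm of the block. The stems stand in the holes, the collars rest on the top face, 45 mm above the surface, so the stem tip is 11 mm above the surface
- dough_hook: steel dough hook, about 105 mm tall, a single twisted rod above the same collar, standing in the other hole of the block; origin at its stem tip. To be left there

How it is judged:
By the outcome, as a careful person would: the job done as asked, in the order asked, and still so for the second after the job is handed in, while the arm keeps its last pose, push and grip.
It also fails if it takes over 64 s, if anything falls off the work surface, if the arm or the gripper's body presses on something with over 40 N, if the wrist force passes 120 N, or if a joint passes its speed limit or range.

## Working session

There is one attempt and no reset: what is moved stays moved. The work goes in short steps, Python scripts to look and compute and a tool call to move; the robot and the scene stay as the last step left them, time stands still between calls to the robot, and variables do not carry over. Pictures are saved under pics/ and viewed, at most 10 in all, crops included, and the job is handed in when it is done.

```bash
ls; mkdir -p pics
```

Run:
```python
from workcell import env, order, grab_frame, camera_model
import cv2
s=env.state(); print(s)
a=grab_frame("scene");b=grab_frame("top")
cv2.imwrite("pics/scene.png",a);cv2.imwrite("pics/top.png",b)
for n in("scene","top","wrist"):
    m=camera_model(n);print(n,m)
```

```text
pics
workcell.py
{'time_s': 0.0, 'qpos': array([-7.32235676e+01,  1.83502659e+01,  8.97061861e+01, -2.91923652e-04,
        7.20426212e+01, -1.14504200e+00]), 'qvel': array([ 1.31092633e-02,  3.50177048e-05,  1.20024938e-01, -8.32981520e-04,
       -6.35200729e-02,  2.08149146e-02]), 'effort': array([-3.52662988e-03, -4.12466133e+01, -2.31975406e+01,  7.25886365e-02,
        4.58736287e-02, -1.60774316e-04]), 'ee_pos': array([ 176.79853755, -546.62005954,  213.13554759]), 'ee_rot': array([-1.79900941e+02, -1.70232933e-03,  1.79215632e+01]), 'force': array([ 0.77156836,  0.9349621 , -0.63033005]), 'torque': array([ 0.0310671, -0.0076241,  0.021521 ]), 'gripper_force': 0.0, 'gripper_width': 91.1899536797659}
scene {'fx': 441.3488068473708, 'fy': 441.3488068473708, 'cx': 326.12794176676664, 'cy': 203.72907575989024, 'T': array([[-4.06439515e-01, -5.41148935e-01,  7.36182553e-01,
         1.11203239e+03],
       [ 9.13514823e-01, -2.25468514e-01,  3.38606878e-01,
         2.89964472e+02],
       [-1.72507648e-02,  8.10136890e-01,  5.85986887e-01,
         5.83141556e+02],
      
[... 287 characters left out ...]
913948e-01,  2.52103148e-03,  1.28740093e-02,
         3.81706535e+01],
       [ 1.30728277e-02,  1.09646463e-01,  9.93884679e-01,
         8.36215396e+02],
       [ 0.00000000e+00,  0.00000000e+00,  0.00000000e+00,
         1.00000000e+00]])}
wrist {'fx': 357.62154387344617, 'fy': 357.62154387344617, 'cx': 318.16356221979424, 'cy': 199.8633646590622, 'T': array([[ 3.07928079e-01,  9.11674054e-01,  2.72085865e-01,
         2.54708658e+02],
       [-9.51409284e-01,  2.95313821e-01,  8.72360068e-02,
        -5.21634605e+02],
       [-8.19912606e-04, -2.85727434e-01,  9.58310577e-01,
         3.82557164e+02],
       [ 0.00000000e+00,  0.00000000e+00,  0.00000000e+00,
         1.00000000e+00]])}
```

View pics/top.png

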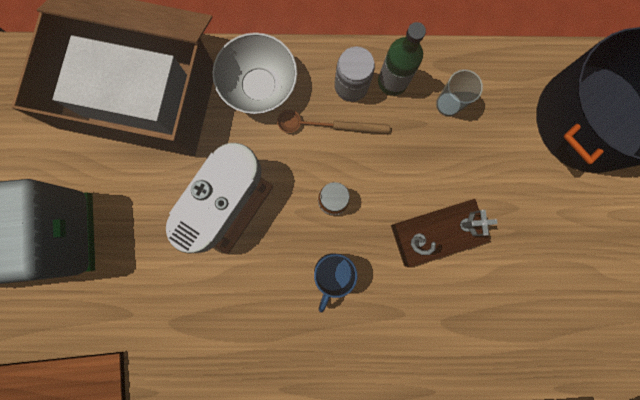

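View pics/scene.png

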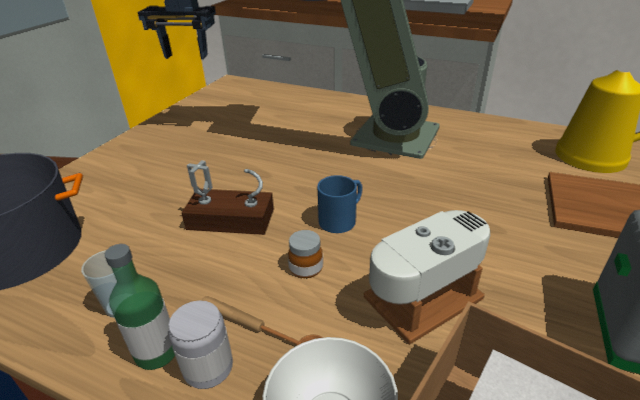

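The top view shows the beater at about (484,222) and the hook at (424,243). The large socket is at (201,189) and the small one at (222,203). I'll crop both for detail.

Create h.py:
```python
import numpy as np,cv2
from workcell import env, order, grab_frame, camera_model
def ray(n,u,v,z,m=None):
    m=m or camera_model(n);T=m["T"]
    d=T[:3,:3]@np.array([(u-m["cx"])/m["fx"],-(v-m["cy"])/m["fy"],-1.])
    return T[:3,3]+d*(z-T[2,3])/d[2]
```

Run:
```python
from h import *
a=cv2.imread("pics/top.png")
c=lambda x,y:cv2.resize(a[y:y+50,x:x+50],(400,400),interpolation=cv2.INTER_CUBIC)
cv2.imwrite("pics/crop.png",np.hstack([c(455,197),c(180,165)]))
print("beater",ray("top",484,222,131),"sock",ray("top",201,189,142),"small",ray("top",222,203,142),"hook collar",ray("top",422,246,50))
```

```text
beater [ 526.74972424 -262.41834388  131.        ] sock [582.8020168  236.58176376 142.        ] small [558.30738838 199.34404643 142.        ] hook collar [ 484.3766287  -172.61797253   50.        ]
```

View pics/crop.png

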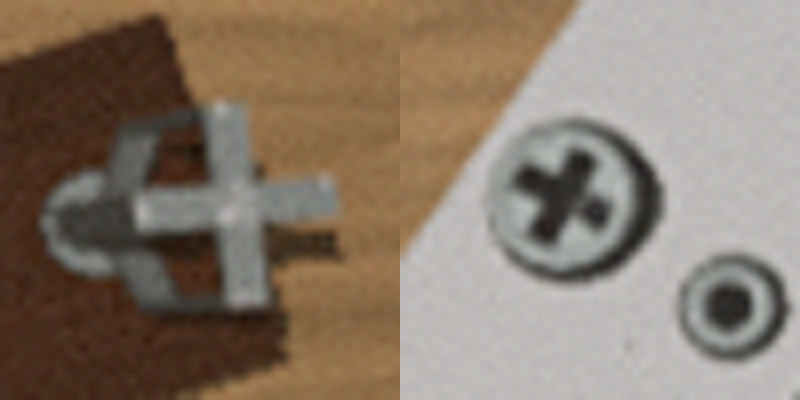

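The beater cross is at about pixel (484.3,222.1) with yaw ≈6° mod 90. The socket centre is at about (199.9,189.3) with its slot at ≈-24° mod 90. I'll grip at yaw ≈96 to leave wrist range.

The manual's scale: shifts go in shares of 50 mm and turns go in shares of pi rad. Converting my numbers, 42 mm is 0.84, -16 mm is -0.32.

Request:
advance --ticks '[{"sx": 0.84,"sy": -0.32,"sz": -0.08},{"sx": 0.84,"sy": -0.32,"sz": -0.08},{"sx": 0.84,"sy": -0.32,"sz": -0.08},{"sx": 0.84,"sy": -0.32,"sz": -0.08},{"sx": 0.84,"sy": -0.32,"sz": -0.08},{"sx": 0.84,"sy": -0.32,"sz": -0.08},{"sx": 0.84,"sy": -0.32,"sz": -0.08},{"sx": 0.84,"sy": -0.32,"sz": -0.08}]' --aperture 91

```text
time_s: 0.9
ee_pos: [458.3, -320.4, 245.8]
ee_rot: [-180.0, 0.0, 17.9]
force: [0.9, -1.3, -0.7]
gripper_width: 90.8
gripper_force: 0.0
```

Request:
advance --ticks '[{"sx": 0.84,"sy": -0.32},{"sx": 0.84,"sy": -0.32},{"drz": -0.0444},{"drz": -0.0444},{"drz": -0.0444},{"drz": -0.0444},{"drz": -0.0444}]'

```text
time_s: 1.6
ee_pos: [527.1, -265.4, 245.4]
ee_rot: [-179.9, 0.0, 58.3]
force: [0.4, 0.4, -0.3]
gripper_width: 91.5
gripper_force: 0.0
```

Request:
advance --ticks '[{"drz": -0.0444},{"drz": -0.0444},{"drz": -0.0444},{"drz": -0.0444},{"drz": -0.0389},{},{}]'

```text
time_s: 2.3
ee_pos: [527.2, -265.6, 245.6]
ee_rot: [-180.0, -0.0, 96.8]
force: [-0.1, 0.3, -0.2]
gripper_width: 91.0
gripper_force: 0.0
```

Run:
```python
from h import *
m=camera_model("wrist");a=grab_frame("wrist");cv2.imwrite("pics/w1.png",a);np.save("w1T.npy",m["T"])
```

```text
(no output)
```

View pics/w1.png

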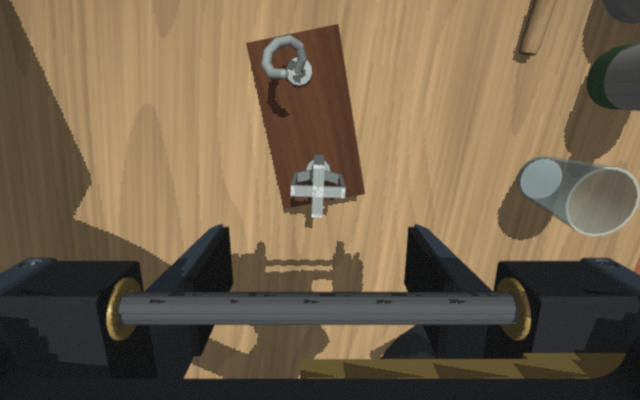

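The wrist view shows the beater cross at about (318,191), nearly aligned with the image axes, with the hook beyond at (299,71). I'll measure the bright bars numerically.

Run:
```python
from h import *
a=cv2.imread("pics/w1.png");m=camera_model("wrist");print(np.abs(m["T"]-np.load("w1T.npy")).max())
g=a.min(axis=2)
ys,xs=np.where(g[178:222,285:352]>120);xs=xs+285;ys=ys+178
# horizontal bar: columns off the centre; vertical: rows off the centre
h=(abs(xs-318)>9);h&=(abs(ys-191)<9)
p=np.polyfit(xs[h],ys[h],1); print("hbar",p, xs[h].min(),xs[h].max())
v=(abs(ys-191)>9)&(abs(xs-318)<9)
q=np.polyfit(ys[v],xs[v],1);print("vbar",q,ys[v].min(),ys[v].max())
y=(p[1]+p[0]*q[1])/(1-p[0]*q[0]);x=q[0]*y+q[1]
print("centre",x,y,ray("wrist",x,y,131,m))
A=[ray("wrist",u,p[0]*u+p[1],131,m) for u in(xs[h].min()-.5,xs[h].max()+.5)];d=A[1]-A[0];print(A,np.linalg.norm(d),np.degrees(np.arctan2(d[1],d[0])))
A=[ray("wrist",q[0]*w+q[1],w,131,m) for w in(190,ys[v].max()+.5)];d=A[1]-A[0];print(A,np.degrees(np.arctan2(d[1],d[0])))
b=ray("top",484.3,222.1,131);print("top",b)
for e in((340,196),(135,212),(222,103),(252,305)):print(ray("top",455+(e[0]+.5)/8-.5,197+(e[1]+.5)/8-.5,131))
for r in g[176:222:2,286:352:3]:print(*r)
```

```text
0.0735107146572318
hbar [3.69715145e-02 1.79374534e+02] 290 345
vbar [-3.83639752e-02  3.24954724e+02] 178 218
centre 317.6226957715955 191.11752605675838 [ 527.01271341 -261.60505143  131.        ]
[array([ 503.94408123, -263.46546013,  131.        ]), array([ 549.92071764, -259.75759683,  131.        ])] 46.125907535879975 4.610736044200171
[array([ 526.93520848, -260.65526796,  131.        ]), array([ 528.95780909, -285.44120718,  131.        ])] -85.3348440526264
top [ 526.57320248 -262.94565135  131.        ]
[ 528.45913864 -285.80978517  131.        ]
[ 524.82261096 -239.94100462  131.        ]
[ 549.12285835 -260.38656709  131.        ]
[ 504.3092349  -265.09315908  131.        ]
44 47 47 93 120 123 126 127 78 130 161 158 158 119 119 120 120 119 92 44 43 41
43 46 62 89 125 126 127 124 74 137 161 155 160 119 118 118 119 114 90 58 40 45
41 47 74 84 120 124 101 82 53 143 161 158 158 85 105 118 118 104 82 77 38 42
41 46 91 76 65 44 30 28 31 138 162 158 159 34 34 60 96 103 70 86 43 43
43 47 103 81 63 55 50 52 40 139 160 159 158 34 33 26 32 55 60 94 40 45
44 55 188 152 145 144 138 1
[... 700 characters left out ...]
35 43 53 152 159 157 140 57 62 63 91 99 111 106 113 114
46 42 32 39 48 53 59 57 62 154 156 159 144 60 98 105 108 108 110 106 113 113
53 52 55 57 58 58 58 57 61 153 157 159 141 63 98 107 107 107 112 107 114 113
59 56 56 59 58 58 62 56 61 154 156 158 136 60 100 104 106 110 108 108 111 113
77 80 56 54 61 64 61 56 61 155 158 157 126 61 102 108 107 110 110 109 113 110
107 98 85 78 104 104 83 56 69 182 183 170 131 67 102 104 105 109 107 109 112 111
110 104 100 98 106 105 84 57 73 203 190 191 143 105 101 106 106 110 106 112 113 111
109 102 99 100 106 108 109 54 57 94 119 122 117 108 102 105 108 111 105 112 112 110
107 105 100 102 107 108 107 55 59 100 110 108 109 105 101 105 107 110 106 112 112 110
```

In the tool's units: 35 mm is 0.7, 3.5 mm is 0.07, 2.1 degrees / 180 = 0.0117.

Request:
advance --ticks '[{"sx": 0.07,"sz": 0.4,"drz": 0.0117},{"sz": 0.7},{"sz": 0.7},{"sz": 0.7},{"sz": 0.54},{}]' --aperture 91

```text
time_s: 2.95
ee_pos: [524.2, -260.8, 90.1]
ee_rot: [-179.6, -0.3, 94.7]
force: [-1.0, -1.0, -1.2]
gripper_width: 90.9
gripper_force: 0.0
```

Request:
advance --ticks '[{},{},{},{},{},{}]' --aperture 20 --force 40

```text
time_s: 3.55
ee_pos: [527.0, -262.2, 94.4]
ee_rot: [180.0, 0.0, 94.8]
force: [-0.7, -0.7, 0.7]
gripper_width: 45.8
gripper_force: 0.1
```

Request:
advance --ticks '[{},{},{}]' --aperture 20 --force 40

```text
time_s: 3.85
ee_pos: [527.0, -262.2, 94.3]
ee_rot: [180.0, 0.0, 94.8]
force: [-1.0, 0.4, 3.1]
gripper_width: 44.6
gripper_force: 39.9
```

Request:
advance --ticks '[{"sz": -0.4},{"sz": -0.7},{"sz": -0.8},{"sz": -0.8},{"sz": -0.8},{"sz": -0.2},{},{}]'

```text
time_s: 4.65
ee_pos: [526.0, -261.7, 276.7]
ee_rot: [-179.8, -0.1, 94.8]
force: [-0.4, -0.9, -1.7]
gripper_width: 44.6
gripper_force: 39.9
```

Run:
```python
from h import *
m=camera_model("wrist");a=grab_frame("wrist");cv2.imwrite("pics/w2.png",a);print(env.state()["ee_pos"])
```

```text
[ 525.89055828 -261.64094317  276.27409916]
```

View pics/w2.png

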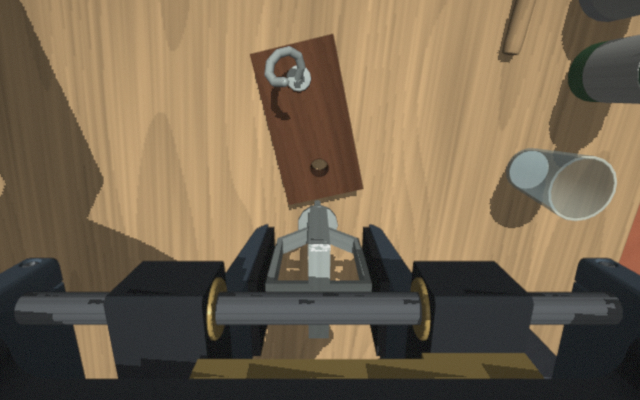

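Beater held square, the rack hole at (319,167) is empty and the hook is still in place. Next I'll carry it to a viewpoint short of the socket.

In the tool's units: 40 mm is 0.8, 20 mm is 0.4.

Request:
advance --ticks '[{"sx": 0.4,"sy": 0.1},{"sx": 0.8,"sy": 0.1},{"sx": 0.8,"sy": 0.1},{"sx": 0.8,"sy": 0.1},{"sx": 0.8,"sy": 0.1},{"sx": 0.8,"sy": 0.1},{"sx": 0.8,"sy": 0.1},{"sx": 0.8,"sy": 0.1}]'

```text
time_s: 5.5
ee_pos: [540.5, 41.7, 276.5]
ee_rot: [-179.8, 0.0, 94.8]
force: [1.3, 0.7, -0.5]
gripper_width: 44.9
gripper_force: 39.9
```

Request:
advance --ticks '[{"sx": 0.8,"sy": 0.1},{"sx": 0.8,"sy": 0.1},{"sx": 0.66,"sy": 0.1},{"drz": 0.0278},{"drz": 0.0444},{"drz": 0.0444},{"drz": 0.0444},{}]'

```text
time_s: 6.3
ee_pos: [546.1, 153.8, 276.5]
ee_rot: [-179.8, 0.2, 65.8]
force: [-0.2, 0.2, -0.5]
gripper_width: 44.5
gripper_force: 39.9
```

Request:
advance --ticks '[{},{},{}]'

```text
time_s: 6.6
ee_pos: [546.9, 153.9, 278.5]
ee_rot: [-180.0, 0.0, 65.9]
force: [-0.3, -0.4, -1.1]
gripper_width: 44.6
gripper_force: 39.9
```

Run:
```python
from h import *
m=camera_model("wrist");a=grab_frame("wrist");cv2.imwrite("pics/w3.png",a);np.save("w3T.npy",m["T"])
```

```text
(no output)
```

View pics/w3.png

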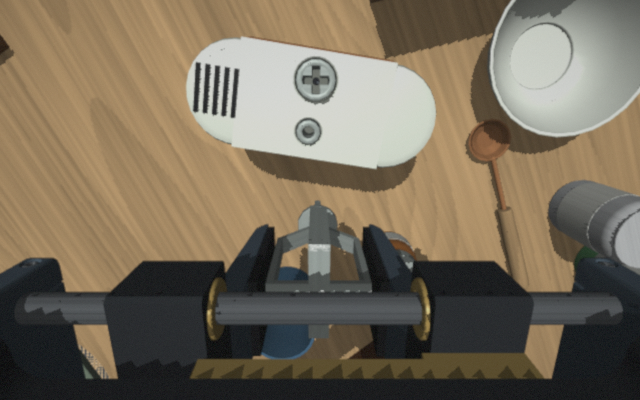

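The large socket is at about (315,79) with its slot nearly aligned with the image. The small socket is at (308,131). I'll take the exact numbers from a zoomed crop and masks.

Run:
```python
from h import *
a=cv2.imread("pics/w3.png");m=camera_model("wrist");m["T"]=np.load("w3T.npy")
c=a[50:110,285:345]
cv2.imwrite("pics/w3c.png",cv2.resize(c,(600,600),interpolation=cv2.INTER_CUBIC))
g=c.min(axis=2)
for r in g[8:52:2,8:54:2]:print(*r)
```

```text
208 209 207 208 208 205 180 136 104 97 86 80 87 89 102 134 167 205 208 209 210 207 208
207 201 209 208 196 154 101 88 137 175 181 183 172 170 147 96 90 142 191 208 208 209 209
210 206 209 197 134 89 138 180 181 181 174 172 175 172 179 173 132 85 126 191 208 209 209
208 208 199 134 87 169 198 179 160 142 134 133 137 141 150 163 169 153 101 132 192 209 207
210 208 154 79 144 195 170 159 157 134 61 62 62 83 150 155 155 162 145 83 137 204 208
208 194 110 120 180 174 158 170 169 142 52 50 53 71 164 168 162 156 159 127 96 178 209
206 154 104 170 173 153 164 166 164 138 96 102 101 116 161 164 165 157 154 150 100 141 205
200 124 114 176 155 159 166 166 167 140 105 106 108 121 160 164 165 161 155 153 132 100 186
190 95 136 171 148 157 164 163 164 139 104 110 109 122 162 164 163 163 156 154 140 82 174
176 82 155 168 139 67 62 65 72 72 105 104 105 98 84 82 84 86 138 157 148 78 154
178 89 160 166 126 53 88 101 103 95 83 51 62 99 96 96 95 73 116 159 149 93 144
181 92 155 162 128 59 106 107 108 104 52 47 44 84 109 109 109 92 107 161 149 110 145
173 79 147 163 144 63 108 109 109 104 53 45 76 91 107 109 109 95 129 163 147 90 149
188 92 131 162 158 136 144 136 137 114 92 59 62 110 130 128 128 120 158 162 137 77 170
201 129 110 159 162 165 165 164 164 119 107 106 105 129 163 162 162 161 170 157 126 84 187
207 150 100 153 164 164 162 161 159 117 107 109 108 124 160 161 162 167 171 148 109 123 200
210 189 104 122 156 171 164 160 160 121 105 110 109 120 157 157 165 178 156 126 85 170 208
210 206 160 85 131 159 176 171 163 125 105 109 108 122 164 169 188 161 134 87 104 198 208
210 210 196 141 91 142 159 178 188 169 153 151 154 171 192 189 171 142 104 87 175 209 209
209 210 208 198 139 95 125 144 167 185 184 190 190 188 171 150 130 106 81 111 177 209 208
209 209 209 207 194 143 82 95 124 147 149 146 147 143 126 104 97 84 135 202 207 208 209
207 208 208 208 209 199 121 99 86 93 104 103 103 99 89 90 95 104 162 209 208 206 207
```

View pics/w3c.png

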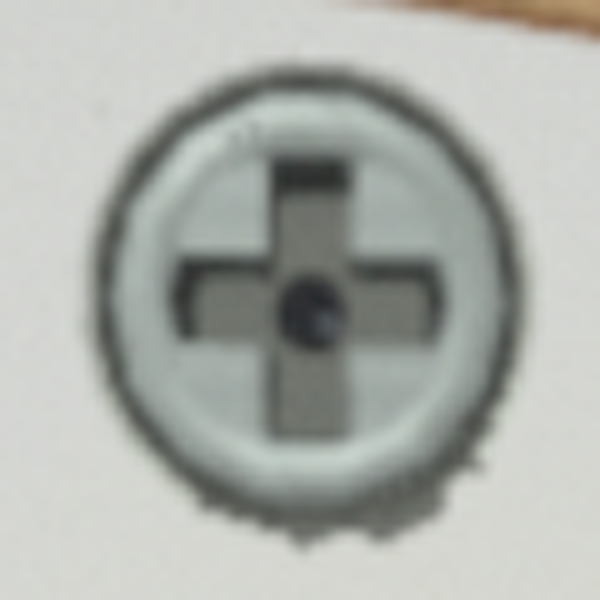

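Run:
```python
from h import *
m=camera_model("wrist");m["T"]=np.load("w3T.npy")
f=lambda x,y:ray("wrist",285+(x+.5)/10-.5,50+(y+.5)/10-.5,142,m)
c=f(311.5,298.5);print(c,"top",ray("top",199.9,189.3,142), "ring",f(310,292))
for p,q in(((178,300),(442,301)),((313,438),(312,155))):
    d=f(*q)-f(*p);print(np.linalg.norm(d),np.degrees(np.arctan2(d[1],d[0])))
s=env.state();p=s["ee_pos"];print(p,s["ee_rot"])
y=np.radians(65.9);d=c-p
print("tool dx",d[0]*np.cos(y)+d[1]*np.sin(y),"dy",d[0]*np.sin(y)-d[1]*np.cos(y))
```

```text
[583.22692534 238.65159799 142.        ] top [582.26751678 238.47717811 142.        ] ring [583.32086346 239.1568503  142.        ]
21.411639713103376 -24.308468193589643
21.756940622431078 66.00131973157998
[546.9144167  153.95088177 278.72178689] [-1.79985875e+02  1.65312541e-02  6.58679805e+01]
tool dx 92.14521196770907 dy -1.4385835033716887
```

In the tool's units: 40 mm is 0.8, -1.4 mm is -0.028.

Request:
advance --ticks '[{"sx": 0.5,"sy": -0.028},{"sx": 0.8},{"sx": 0.53},{"sz": 0.4},{"sz": 0.56},{},{},{}]'

```text
time_s: 7.45
ee_pos: [584.0, 238.2, 232.7]
ee_rot: [179.9, -0.1, 65.8]
force: [0.8, 0.6, -0.9]
gripper_width: 44.8
gripper_force: 39.9
```

Run:
```python
from h import *
cv2.imwrite("pics/s4.png",cv2.resize(grab_frame("scene")[150:300,350:550],(800,600),interpolation=cv2.INTER_CUBIC))
s=env.state();print(s["ee_pos"],s["ee_rot"],s["force"])
```

```text
[584.03892626 238.20380531 232.84261955] [ 1.79864105e+02 -1.36045571e-01  6.58122925e+01] [-0.65651214 -0.60352576 -1.22360142]
```

View pics/s4.png

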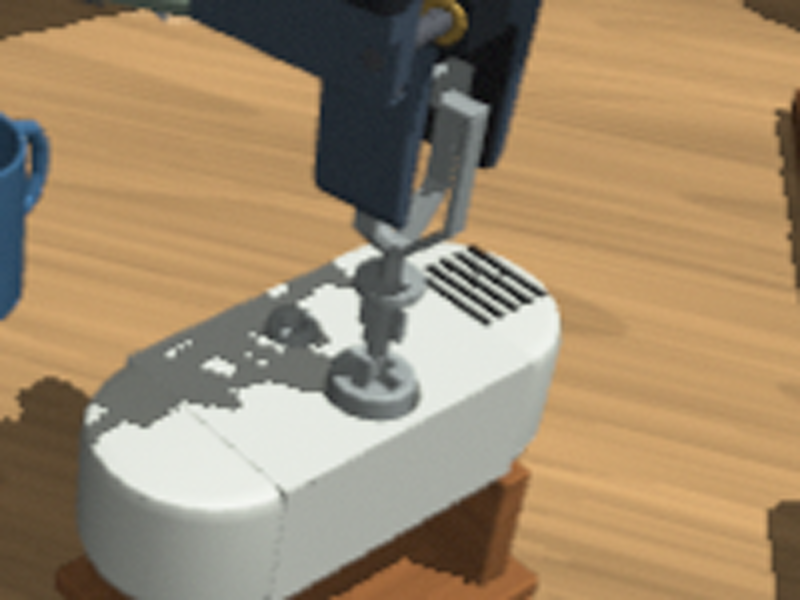

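The scene view shows the stem tip at (378,375) over the socket's centre, with the lugs just above it. I'll descend gently.

In the tool's units: 4 mm is 0.08.

Request:
advance --ticks '[{},{},{"sz": 0.08},{"sz": 0.08},{"sz": 0.08},{},{}]'

```text
time_s: 8.2
ee_pos: [583.1, 238.0, 218.6]
ee_rot: [-180.0, 0.0, 65.8]
force: [-0.1, -0.8, -1.8]
gripper_width: 44.9
gripper_force: 39.9
```

Request:
advance --ticks '[{},{"sz": 0.06},{"sz": 0.06},{},{}]'

```text
time_s: 8.7
ee_pos: [583.1, 238.0, 212.7]
ee_rot: [-180.0, 0.0, 65.8]
force: [0.7, -0.6, -0.7]
gripper_width: 44.6
gripper_force: 39.9
```

In the tool's units: 2 mm is 0.04.

Request:
advance --ticks '[{"sz": 0.04},{"sz": 0.04},{"sz": 0.04},{},{}]'

```text
time_s: 9.2
ee_pos: [583.2, 238.0, 206.8]
ee_rot: [180.0, 0.0, 65.8]
force: [0.4, 0.1, -1.5]
gripper_width: 44.7
gripper_force: 39.9
```

Request:
advance --ticks '[{"sz": 0.04},{"sz": 0.04},{},{}]'

```text
time_s: 9.6
ee_pos: [583.1, 238.1, 202.8]
ee_rot: [-180.0, 0.0, 65.8]
force: [-0.5, -0.1, -1.1]
gripper_width: 44.5
gripper_force: 39.9
```

The lugs went in freely, so I'll push on against the spring.

In the tool's units: 2 mm is 0.04.

Request:
advance --ticks '[{"sz": 0.04},{"sz": 0.04},{"sz": 0.04},{},{}]'

```text
time_s: 10.1
ee_pos: [583.3, 238.2, 197.6]
ee_rot: [180.0, -0.0, 65.8]
force: [-0.3, -0.2, 4.3]
gripper_width: 44.5
gripper_force: 40.0
```

Request:
advance --ticks '[{"sz": 0.04},{"sz": 0.04},{"sz": 0.02},{},{}]'

```text
time_s: 10.6
ee_pos: [583.4, 238.2, 192.4]
ee_rot: [180.0, -0.0, 65.8]
force: [-1.5, -0.4, 5.8]
gripper_width: 44.7
gripper_force: 40.0
```

In the tool's units: 1 mm is 0.02.

Request:
advance --ticks '[{"sz": 0.02},{},{}]'

```text
time_s: 10.9
ee_pos: [583.4, 238.2, 191.5]
ee_rot: [180.0, -0.0, 65.8]
force: [-1.4, -0.5, 6.2]
gripper_width: 44.4
gripper_force: 40.0
```

Request:
advance --ticks '[{"sz": 0.02},{},{}]'

```text
time_s: 11.2
ee_pos: [583.4, 238.2, 191.2]
ee_rot: [179.9, -0.1, 65.8]
force: [-2.8, -0.6, 8.8]
gripper_width: 44.8
gripper_force: 40.0
```

Request:
advance --ticks '[{"sz": 0.02},{},{}]'

```text
time_s: 11.5
ee_pos: [583.5, 238.3, 191.2]
ee_rot: [179.9, -0.1, 65.8]
force: [-3.4, -1.1, 12.2]
gripper_width: 44.2
gripper_force: 40.0
```

In the tool's units: 1 mm is 0.02, 0.5 mm is 0.01.

Request:
advance --ticks '[{"sz": 0.02},{"sz": 0.01},{},{},{}]' --force 50

```text
time_s: 12.0
ee_pos: [583.5, 238.4, 191.1]
ee_rot: [179.9, -0.2, 65.8]
force: [-3.7, -1.2, 18.2]
gripper_width: 44.3
gripper_force: 50.0
```

Run:
```python
from h import *
cv2.imwrite("pics/s5.png",cv2.resize(grab_frame("scene")[150:300,350:550],(800,600),interpolation=cv2.INTER_CUBIC))
s=env.state();print(s["ee_pos"],s["ee_rot"],s["force"])
```

```text
[583.53104608 238.28960339 191.060084  ] [ 1.79859469e+02 -1.54453384e-01  6.58197755e+01] [-3.27972004 -0.99036353 18.21567458]
```

View pics/s5.png

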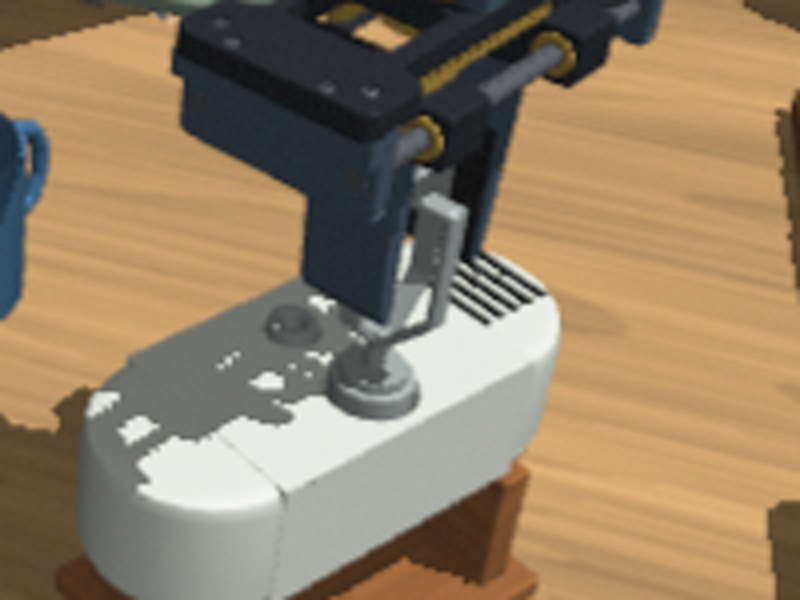

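The collar sits on the socket's rim at (375,380). The force is a steady 18 N and height has stopped at 191.1, against 191.4 predicted for home.

```bash
python3 -c "
from workcell import env, order, grab_frame, camera_model
print(order.job_done())"
```

```text
the job is handed in; nothing more can be done
None
```

The beater is in the larger socket with its lugs in the slots and its collar on the rim, still held pressed home at about 18 N when I handed the job in at 12 s; I left the dough hook in its place in the block.

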